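# Nest the steel folding angles on the saddle block

### The job

Put the three steel folding angles away on the wooden saddle block: nest them over its ridge like roofs one on another, the shortest first, then the middle one, then the longest, each fully down with its legs lined up with the one below and centred along the ridge so that both ends overhang evenly. Last, set the grooved steel weight astride the middle of the top angle to keep the pile, let go, and leave the phone, the screwdriver and the tape core where they lie.

Things in the scene. Friction and masses are not known exactly. Their poses are not given: they have to be found in the camera images.
- angle_short: Steel angle, the shortest, 38 mm long, legs 40 x 4 mm at 90 deg, lying as a roof, ridge up: 31.1 mm high, 57 wide. Origin: mid underside (plane of the leg edges; inner corner 25.5 mm above it). x along the ridge (either way round alike), z up. Ends square: pick up by the ends. 90 g. Nested, it sits 5.7 mm above the angle below; in place its origin is 38.5 mm above the saddle's.
- angle_middle: Steel angle, middle length, 52 mm long, legs 40 x 4 mm at 90 deg, lying as a roof, ridge up: 31.1 mm high, 57 wide. Origin: mid underside (plane of the leg edges; inner corner 25.5 mm above it). x along the ridge (either way round alike), z up. Ends square: pick up by the ends. 125 g. Nested, it sits 5.7 mm above the angle below; in place its origin is 44.2 mm above the saddle's.
- angle_long: Steel angle, the longest, 66 mm long, legs 40 x 4 mm at 90 deg, lying as a roof, ridge up: 31.1 mm high, 57 wide. Origin: mid underside (plane of the leg edges; inner corner 25.5 mm above it). x along the ridge (either way round alike), z up. Ends square: pick up by the ends. 160 g. Nested, it sits 5.7 mm above the angle below; in place its origin is 49.9 mm above the saddle's.
- weight: Dark steel block, 40 long (x), 50 wide (y), 30 mm high, with a 90 deg V groove along x in its underside, 15 deep, 30 wide at the mouth. Stands groove down. Origin: mid underside, z up; either way round alike. 400 g. Grip its upright sides, 50 mm apart. Astride the long angle its origin is 66 mm above the saddle's.
- saddle: Wooden saddle block fixed to the bench: base board 70 x 90 x 10 mm; on it an upright 24 long, 36 thick, topped by a 90 deg roof 24 long (x), 48 wide, its ridge 64 mm above the bench. Origin: on the bench, right under the middle of the ridge; x along the ridge (either way round alike), z up.
- phone: Bystander: black phone lying flat, 72 x 148 x 9 mm, loose. Origin at the middle of its underside, y along its length.
- screwdriver: Bystander: screwdriver with black handle, about 190 mm long, lying loose along its x axis (handle at -x). Origin at the middle, underneath.
- tape: Bystander: empty cardboard tape core, ring 90 mm across, 25 mm high, lying loose. Origin at the middle of its underside.

How it is judged:
By the outcome, as a careful person would: the job done as asked, in the order asked, and still so for the second after the job is handed in, with the robot touching nothing.
It also fails if it takes over 115 s, if anything falls off the work surface, if the arm or the gripper's body presses on something with over 40 N, if the wrist force passes 120 N, or if a joint passes its speed limit or range.

### The arm

A 7-joint arm with a two-finger parallel gripper is mounted at the origin on the work surface. World frame = base frame: x ahead of the robot, y to its left, z up, the work surface at z = 0. Lengths are in m, angles in rad, forces in N, time in s.
With the tool pointing down it reaches from about 0.4 to 0.85 m from the base axis. Payload 10.4 kg.
Tool frame: the origin (TCP) lies on the centre line of the jaws, within the pads' length; the fingertips stand 22 mm ahead of it and the grasp point (between the pads) lies 3 mm ahead of it; z points along the fingers, y is the line along which they close (so a half turn about z gives the same grasp; the last joint's range is limited). The gripper opens to 87 mm and grips with 3 to 60 N. Pads are 19 mm wide; open, the fingers measure 117 mm over their backs; the gripper's body (75 mm by 190 mm) begins 51 mm behind the grasp point.
Start: joints at [1.197, 0.332, -0.065, 1.46, 0.022, 1.35, -0.088], TCP at [0.215, -0.587, 0.245] pointing down, gripper open.
Joint ranges: [-2.6, 2.6], [-0.5, 2.12], [-1.47, 1.34], [0.16, 2.42], [-1.27, 4.41], [0.06, 2.06], [-2.6, 2.6]. Speed limits (rad/s): [2.22, 2.22, 2.79, 2.79, 3.14, 3.14, 3.14].

### API

Orientations are given as a unit quaternion [x, y, z, w].
In Python, from bench import r, viewer gives the robot as it stands (r), with the cameras (viewer).
- The arm moves only by the shell command python3 jog.py 'ROWS' [FORCE]. ROWS is a JSON list of rows, 1 to 12 of them, each written [[dx, dy, dz], turn, opening]: dx, dy, dz in m, then a turn about the tool's z in rad, then the finger opening in m; each row is the pose to reach, as a shift and turn from the pose commanded when the command began, along the tool's axes at that moment; what a row does not reach only later rows make up. A row lasts 1/10 s, in which the tool goes at most 0.05 m and 0.15 rad, less where a joint would pass 70% of its speed; a pose out of reach is approached as far as the arm can. The fingers move at their own pace and stop on an object; FORCE is the grip in N (left out, the last holds). Time passes only in rows, so rows that do not move let the fingers close. It prints the time, the measured TCP pose, the force, the opening and the grip force at its end. Input that does not fit is refused with a message, and nothing moves.
- r.read_state(): the state, without advancing time (a new reading comes with each control period).
- viewer.camera(name): name is "scene" or "top" or "wrist"; returns a dict with "img" (420x560x3 uint8, red, green, blue), "fx", "fy", "cx", "cy" (pixels), "pose" (4x4, takes a point from camera to world coordinates). Camera axes: x right, y down, z forward; pixel columns grow to the right and rows downward; lengths in m; the calibration is good to about 2 mm. A picture is of the moment at which its call begins. There is no depth.
- r.close_job(): hands the job in; it is judged then, once.
The state is a dict: "time": time; "joint_positions": joint angles; "joint_vel": joint speeds; "joint_torque": joint torques, N m; "ee_pos": TCP position; "eef_rot": TCP orientation; "ft_force": force on the tool from outside, world axes, zero at the start; "torque": the same for the moment, N m; "width": finger opening in m; "grip_force": force on a finger pad.
Only numpy, scipy, OpenCV 4.12 (cv2) and the standard library are available. Lean on these libraries where they do the work, as an engineer would, in place of code of your own. Each camera call takes 0.05 s, during which the arm holds its last target. There are 200 camera calls.

## Working session

There is one attempt and no reset: what is moved stays moved. The work goes in short steps, Python scripts to look and compute and a shell command to move; the robot and the scene stay as the last step left them, time stands still between calls to the robot, and variables do not carry over. Pictures are saved under pics/ and viewed, at most 14 in all, crops included, and the job is handed in when it is done.

```bash
ls; mkdir -p pics
cat > h.py <<'E'
from bench import r, viewer
import numpy as np, cv2
def snap(name,fn,crop=None,scale=1):
    c=viewer.camera(name); np.savez('pics/'+fn+'.npz',**{k:np.array(v) for k,v in c.items()})
    im=c['img'][:,:,::-1]
    cv2.imwrite('pics/'+fn+'.png',im); return c
E
python3 - <<'E'
from h import *
a=snap('scene','s0');b=snap('top','t0');w=snap('wrist','w0')
for c in(a,b,w): print(c['fx'],c['fy'],c['cx'],c['cy'],np.round(c['pose'],3).tolist())
s=r.read_state();print(s)
E
```

```text
bench.py
jog.py
pics
454.0090564768019 454.0090564768019 284.68209885895203 209.1402438799472 [[-0.831, 0.416, -0.369, 1.02], [0.556, 0.617, -0.557, 0.581], [-0.004, -0.668, -0.744, 0.789], [0.0, 0.0, 0.0, 1.0]]
383.32497670930593 383.32497670930593 286.12690611036413 215.3285708459045 [[0.016, -0.969, 0.245, 0.44], [-1.0, -0.015, 0.007, 0.0], [-0.003, -0.245, -0.969, 0.851], [0.0, 0.0, 0.0, 1.0]]
294.94598748338245 294.94598748338245 276.46178473265223 206.1790343374713 [[0.342, -0.907, -0.244, 0.282], [-0.94, -0.331, -0.087, -0.562], [-0.002, 0.259, -0.966, 0.383], [0.0, 0.0, 0.0, 1.0]]
{'time': 0.15, 'joint_positions': array([ 1.19737705,  0.3327125 , -0.06470656,  1.4607207 ,  0.02159127,
        1.34989481, -0.08847255]), 'joint_vel': array([-8.55477772e-05, -1.27755237e-03, -2.37404167e-03, -2.11647496e-03,
       -8.36282825e-04, -6.28756185e-04, -6.48304033e-04]), 'joint_torque': array([ 1.22964986e-03, -6.23628688e+01,  2.50173878e-02, -3.90142536e+01,
       -6.12755469e-02,  3.72007058e-02,  7.61751767e-05]), 'ee_pos': array([ 0.21471135, -0.58668792,  0.2439588 ]), 'eef_rot': array([ 9.84650807e-01,  1.74535146e-01, -1.07063069e-04, -5.09122444e-04]), 'ft_force': array([ 0.12577413, -0.46965469,  1.09317742]), 'torque': array([-0.01932066, -0.01888049,  0.0282816 ]), 'grip_force': 0.0, 'width': 0.08682976941463734}
```

View pics/t0.png

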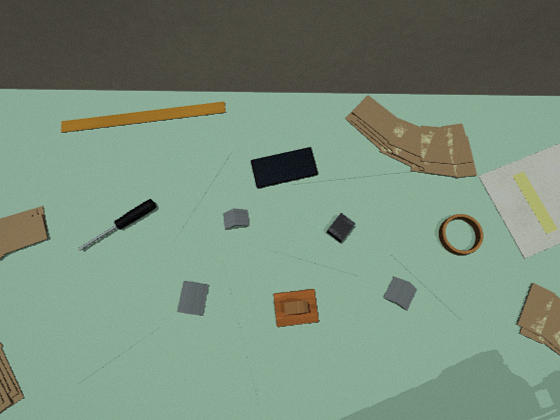

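View pics/s0.png

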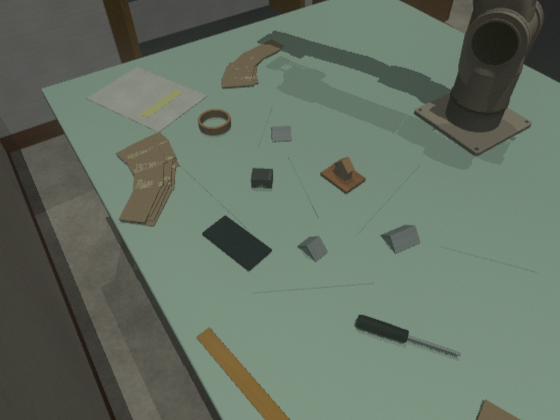

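The top view shows the screwdriver at (120,225), the phone at (284,168), the tape at (462,234) and the saddle at (297,308). Angles are at (236,218), which looks short, (400,292), which looks middle, and (194,298), which looks long. The weight is at (341,228). The scene view shows the same objects: long angle (404,237), short angle (315,247), middle angle (281,133), weight (262,178), saddle (343,176).

```bash
cat > fit.py <<'E'
import numpy as np, cv2
from scipy.optimize import least_squares, minimize
from itertools import product
def prism(prof,L): return [np.array([[sx*L/2,y,z] for sx in(-1,1) for y,z in q])/1000 for q in prof]
def ang(L): 
    l=[(28.3,0),(0,25.5),(0,31.1),(28.3,2.8)] ; l=[(25.5,0),(28.3,2.8),(0,31.1),(0,25.5)]
    return prism([l,[(-y,z) for y,z in l]],L)
M=dict(short=ang(38),middle=ang(52),long=ang(66),
 weight=prism([[(-25,0),(-15,0),(0,15),(0,30),(-25,30)],[(25,0),(15,0),(0,15),(0,30),(25,30)]],40),
 saddle=prism([[(-45,0),(45,0),(45,10),(-45,10)]],70)+prism([[(-18,10),(18,10),(18,46),(-18,46)],[(-24,40),(24,40),(0,64)]],24))
def proj(c,P):
    T=np.linalg.inv(c['pose']);q=P@T[:3,:3].T+T[:3,3]
    return np.c_[c['fx']*q[:,0]/q[:,2]+c['cx'],c['fy']*q[:,1]/q[:,2]+c['cy']]
def ray(c,u,v,z):
    d=c['pose'][:3,:3]@[(u-c['cx'])/c['fx'],(v-c['cy'])/c['fy'],1];o=c['pose'][:3,3];return o+d*(z-o[2])/d[2]
def place(name,p):
    R=cv2.Rodrigues(np.array([0,0,p[2]],float))[0]
    return [m@R.T+[p[0],p[1],p[3]] for m in M[name]]
S=4
def render(c,name,p,box):
    x0,y0,x1,y1=box;im=np.zeros(((y1-y0)*S,(x1-x0)*S),np.uint8)
    for P in place(name,p):
        uv=(proj(c,P)-[x0,y0]+.5)*S-.5
        h=cv2.convexHull((uv*16).round().astype(np.int32));cv2.fillConvexPoly(im,h,255,shift=4)
    return cv2.resize(im,None,fx=1/S,fy=1/S,interpolation=cv2.INTER_AREA)/255.
def soft(c,box):
    x0,y0,x1,y1=box;w=c['img'][y0:y1,x0:x1].astype(float)
    b=np.median(np.r_[w[:3].reshape(-1,3),w[-3:].reshape(-1,3),w[:,:3].reshape(-1,3),w[:,-3:].reshape(-1,3)],0)
    # chroma: distance of normalised colour from the background (shadows keep the hue)
    n=lambda a:a/(a.sum(-1,keepdims=True)+1e-6)
    d=np.abs(n(w)-n(b)).sum(-1);return d,w.sum(-1)/b.sum()
def mask(c,box,thr=.08):
    d,v=soft(c,box);m=cv2.medianBlur(((d>thr)|(v<.3)).astype(np.uint8),3)
    k,l,s,ce=cv2.connectedComponentsWithStats(m)
    best=1+np.argmax(s[1:,4]);return (l==best).astype(float)
def fit(views,name,p0,half=None,free_z=True,z0=0.):
    bs=[]
    for c in views:
        uv=np.vstack([proj(c,P) for P in place(name,[*p0,z0])]);a=uv.min(0)-12;b=uv.max(0)+12
        a=np.clip(a,0,[559,419]).astype(int);b=np.clip(b,1,[560,420]).astype(int);bs.append((*a,*b))
    ms=[mask(c,b) for c,b in zip(views,bs)]
    sc=np.array([.01,.01,.2,.01])[:4 if free_z else 3]
    def cost(q):
        p=np.r_[q*sc,[] if free_z else z0];return sum(np.abs(render(c,name,p,b)-m).sum()/m.sum() for c,b,m in zip(views,bs,ms))
    best=None
    for dy in (0,.5,-.5,1,-1,1.57):
        q0=np.r_[p0[0],p0[1],p0[2]+dy,[z0] if free_z else []]/sc
        sim=np.vstack([q0]+[q0+np.eye(len(q0))[i] for i in range(len(q0))])
        o=minimize(cost,q0,method='Nelder-Mead',options=dict(initial_simplex=sim,xatol=1e-3,fatol=1e-4,maxiter=400))
        if best is None or o.fun<best.fun: best=o
    p=best.x*sc; return p,best.fun,ms,bs
def load(fn): 
    d=np.load('pics/'+fn+'.npz');return {k:d[k] for k in d}
E
python3 - <<'E'
from fit import *
t,s=load('t0'),load('s0')
P=dict(short=(236,218),middle=(400,292),long=(194,298),weight=(341,228),saddle=(297,308))
vis=[t['img'].copy(),s['img'].copy()]
for n,(u,v) in P.items():
    x=ray(t,u,v,.02);
    for free in(True,False):
        p,f,ms,bs=fit([t,s],n,[x[0],x[1],0],free_z=free);print(n,np.round(p,4),round(f,3))
    q=np.r_[p,0]
    for c,im in zip((t,s),vis):
        for m in place(n,q): cv2.polylines(im,[cv2.convexHull(proj(c,m).round().astype(np.int32))],True,(255,0,0),1)
a=cv2.resize(vis[0][190:340,160:430],None,fx=2,fy=2);b=cv2.resize(vis[1][110:270,240:440],None,fx=1.8,fy=1.8)
b=cv2.copyMakeBorder(b,0,0,0,540-360,cv2.BORDER_CONSTANT);cv2.imwrite('pics/fit0.png',np.vstack([a,b])[:,:,::-1])
E
```

```text
Traceback (most recent call last):
  File "fit.py", line 41, in fit
    ms=[mask(c,b) for c,b in zip(views,bs)]
        ~~~~^^^^^
  File "fit.py", line 35, in mask
    best=1+np.argmax(s[1:,4]);return (l==best).astype(float)
           ~~~~~~~~~^^^^^^^^^
ValueError: attempt to get argmax of an empty sequence
```

Run:
```python
from fit import *
t,s=load('t0'),load('s0')
P=dict(short=(236,218),middle=(400,292),long=(194,298),weight=(341,228),saddle=(297,308))
for n,(u,v) in P.items():
    x=ray(t,u,v,.02); us=proj(s,x[None])[0]
    print(n,x.round(3),us.round(0),t['img'][v,u],t['img'][v-25,u+25],s['img'][int(us[1]),int(us[0])])
    for c,w in((t,(u,v)),(s,us)):
        w=np.int32(w);d,vv=soft(c,(w[0]-30,w[1]-30,w[0]+30,w[1]+30));print(np.percentile(d,[50,80,90,97]).round(3),np.percentile(vv,[3,10,50]).round(2))
```

```text
short [0.642 0.118 0.02 ] [312. 242.] [ 93 102 101] [142 175 156] [ 95 102  99]
[0.006 0.01  0.053 0.07 ] [0.6  0.67 1.  ]
[0.003 0.005 0.024 0.043] [0.65 0.77 0.99]
middle [ 0.486 -0.239  0.02 ] [281. 130.] [ 93 100 102] [137 173 152] [ 99 108 105]
[0.006 0.013 0.061 0.069] [0.62 0.65 1.  ]
[0.003 0.004 0.007 0.045] [0.84 0.93 1.  ]
long [0.466 0.199 0.02 ] [399. 231.] [89 96 97] [137 171 149] [79 86 82]
[0.006 0.05  0.062 0.069] [0.61 0.64 1.  ]
[0.004 0.008 0.042 0.046] [0.64 0.77 0.99]
weight [ 0.623 -0.116  0.02 ] [262. 176.] [50 50 53] [141 173 152] [56 62 57]
[0.006 0.01  0.066 0.095] [0.29 0.38 1.  ]
[0.004 0.005 0.008 0.031] [0.38 0.53 1.  ]
saddle [ 0.449 -0.02   0.02 ] [343. 171.] [131  96  58] [138 171 151] [65 62 49]
[0.009 0.446 0.461 0.48 ] [0.47 0.53 0.99]
[0.004 0.127 0.238 0.266] [0.46 0.58 0.99]
```

```bash
sed -i 's/def mask(c,box,thr=.08):/def mask(c,box):/; s/d,v=soft(c,box);m=/d,v=soft(c,box);thr=min(.08,.5*np.percentile(d,96));m=/; s/(v<.3)/(v<.5)/' fit.py
cat > run0.py <<'E'
from fit import *
t,s=load('t0'),load('s0')
P=dict(short=(236,218),middle=(400,292),long=(194,298),weight=(341,228),saddle=(297,308))
vis=[t['img'].copy(),s['img'].copy()]
for n,(u,v) in P.items():
    x=ray(t,u,v,.02);
    for free in(True,False):
        p,f,ms,bs=fit([t,s],n,[x[0],x[1],0],free_z=free);print(n,np.round(p,4),round(f,3))
    q=np.r_[p,0]
    for c,im in zip((t,s),vis):
        for m in place(n,q): cv2.polylines(im,[cv2.convexHull(proj(c,m).round().astype(np.int32))],True,(255,0,0),1)
a=cv2.resize(vis[0][190:340,160:430],None,fx=2,fy=2);b=cv2.resize(vis[1][110:270,240:440],None,fx=1.8,fy=1.8)
b=cv2.copyMakeBorder(b,0,0,0,540-360,cv2.BORDER_CONSTANT);cv2.imwrite('pics/fit0.png',np.vstack([a,b])[:,:,::-1])
E
python3 run0.py
```

```text
short [ 0.6436  0.1203  0.1699 -0.0014] 0.169
short [0.6434 0.1205 0.1445] 0.18
middle [ 4.840e-01 -2.433e-01 -5.289e-01 -3.000e-04] 0.144
middle [ 0.484  -0.2432 -0.5276] 0.146
long [ 0.4674  0.2058 -0.1347 -0.0008] 0.126
long [ 0.4675  0.2058 -0.1356] 0.134
weight [ 0.6246 -0.1161  0.9295 -0.0031] 0.167
weight [ 0.6244 -0.1157  0.9426] 0.197
saddle [ 0.4505 -0.0171  0.1295  0.0013] 0.108
saddle [ 0.4505 -0.0171  0.1294] 0.109
```

View pics/fit0.png

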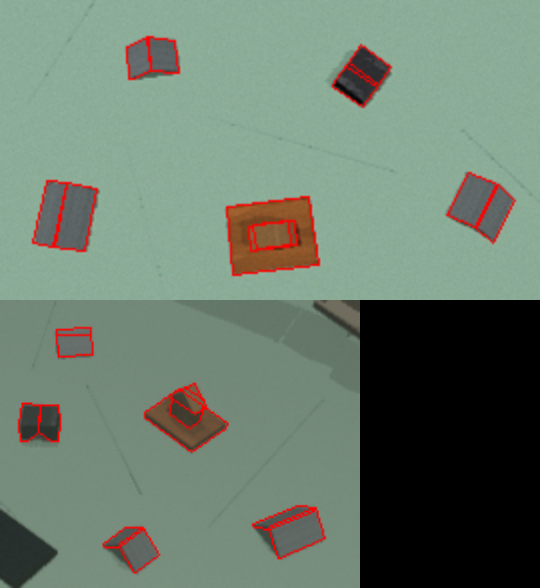

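The red outlines match the blobs in both views, so the rough poses are good. Next I'll take closer wrist views.

```bash
cat > go.py <<'E'
import sys
from bench import r, viewer
import numpy as np
from scipy.spatial.transform import Rotation as Ro
# usage: go.py x y z psi -> shift in tool axes from the measured pose
x,y,z,psi=map(float,sys.argv[1:5]); s=r.read_state()
R=Ro.from_quat(s['eef_rot']).as_matrix(); d=R.T@(np.array([x,y,z])-s['ee_pos'])
cur=np.arctan2(R[1,0],R[0,0]); t=-(psi-cur); t=(t+np.pi)%(2*np.pi)-np.pi
print('t',round(s['time'],2),'at',s['ee_pos'].round(4),'psi',round(cur,4),'-> d',d.round(4),'turn',round(t,4),'n',np.ceil(max(np.linalg.norm(d)/.05,abs(t)/.15)),'w',round(s['width'],4),'F',s['ft_force'].round(1),'tilt',R[:,2].round(4))
E
python3 go.py 0.5 0.03 0.22 1.7
```

```text
t 0.15 at [ 0.2147 -0.5867  0.244 ] psi 0.3509 -> d [ 0.4799 -0.481   0.0244] turn -1.3491 n 14.0 w 0.0868 F [ 0.1 -0.5  1.1] tilt [-4.e-04  1.e-03 -1.e+00]
```

```bash
python3 jog.py '[[[0.04,-0.04,0],-0.1,0.087],[[0.08,-0.08,0],-0.2,0.087],[[0.12,-0.12,0],-0.32,0.087],[[0.155,-0.155,0],-0.45,0.087],[[0.19,-0.19,0],-0.55,0.087],[[0.225,-0.225,0],-0.65,0.087],[[0.26,-0.26,0],-0.75,0.087],[[0.295,-0.295,0],-0.85,0.087],[[0.33,-0.33,0],-0.95,0.087],[[0.365,-0.365,0],-1.05,0.087],[[0.4,-0.4,0.01],-1.15,0.087],[[0.43,-0.43,0.02],-1.25,0.087]]' 20; python3 go.py 0.5 0.03 0.22 1.7
```

```text
time: 1.35
ee_pos: [0.4674, -0.0423, 0.227]
eef_rot: [0.695, 0.719, 0.0, 0.001]
ft_force: [0.8, -0.3, -0.7]
width: 0.0868
grip_force: 0.0
t 1.35 at [ 0.4674 -0.0423  0.227 ] psi 1.6047 -> d [0.0712 0.035  0.007 ] turn -0.0953 n 2.0 w 0.0868 F [ 0.8 -0.3 -0.7] tilt [ 1.6e-03 -8.0e-04 -1.0e+00]
```

```bash
python3 jog.py '[[[0.04,0.02,0],-0.05,0.087],[[0.07,0.035,0.007],-0.095,0.087],[[0.07,0.035,0.007],-0.095,0.087],[[0.07,0.035,0.007],-0.095,0.087]]' >/dev/null
python3 - <<'E'
from h import *
snap('wrist','w1')
E
```

```text
(no output)
```

View pics/w1.png

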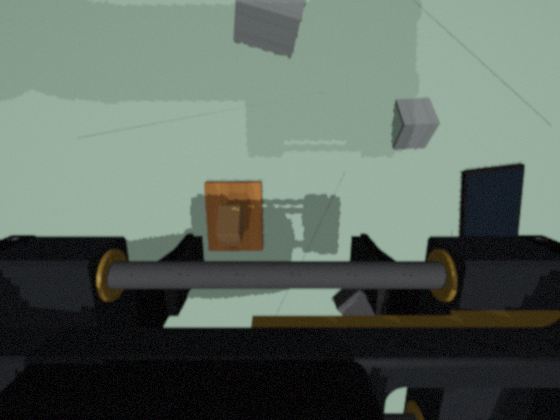

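The wrist view shows the saddle at (235,215), the short angle at (413,123), a corner of the long angle at (270,25), and the gripper across the lower half. I'll take a closer view of the saddle and one of the short angle.

```bash
python3 go.py 0.46 -0.09 0.15 1.7
```

```text
t 1.8 at [0.4994 0.0261 0.2194] psi 1.695 -> d [-0.1104 -0.0534  0.0694] turn -0.005 n 3.0 w 0.0871 F [-0.1 -1.  -0.1] tilt [-7.e-04 -3.e-04 -1.e+00]
```

```bash
python3 jog.py '[[[-0.035,-0.015,0.02],0,0.087],[[-0.07,-0.03,0.04],0,0.087],[[-0.1,-0.045,0.06],0,0.087],[[-0.11,-0.053,0.07],0,0.087],[[-0.11,-0.053,0.07],0,0.087],[[-0.11,-0.053,0.07],0,0.087]]' >/dev/null
python3 - <<'E'
from h import *
snap('wrist','w2')
E
python3 go.py 0.635 0.04 0.13 1.7
```

```text
t 2.45 at [ 0.4616 -0.088   0.1507] psi 1.6966 -> d [0.1053 0.188  0.021 ] turn -0.0034 n 5.0 w 0.087 F [ 0.2 -0.2  0.1] tilt [ 1.8e-03 -2.0e-04 -1.0e+00]
```

```bash
python3 jog.py '[[[0.02,0.04,0],0,0.087],[[0.04,0.08,0],0,0.087],[[0.06,0.12,0],0,0.087],[[0.09,0.16,0.01],0,0.087],[[0.105,0.188,0.02],0,0.087],[[0.105,0.188,0.02],0,0.087],[[0.105,0.188,0.02],0,0.087]]' >/dev/null
python3 - <<'E'
from h import *
snap('wrist','w3')
from fit import *
t,s,w1,w2,w3=map(load,('t0','s0','w1','w2','w3'))
sd=[.4505,-.0171,.13]; sh=[.6434,.1205,.15]
for vs in([w2],[w1,w2]): 
    for fz in (True,False): print('saddle',fit(vs,'saddle',sd,free_z=fz)[:2])
for vs in([w3],[w1,w3],[t,s,w1,w3]):
    for fz in (True,False): print('short',fit(vs,'short',sh,free_z=fz)[:2])
for c in(w2,w3):
  for n,p in(('saddle',sd),('short',sh)):
    for m in place(n,[*p,0]): cv2.polylines(c['img'],[cv2.convexHull(proj(c,m).round().astype(np.int32))],True,(255,0,0),1)
cv2.imwrite('pics/v23.png',np.vstack([w2['img'][:290],w3['img'][:290]])[:,:,::-1])
E
```

```text
saddle (array([ 0.45195012, -0.01630042,  0.12662285, -0.00415002]), np.float64(0.009402339828303317))
saddle (array([ 0.45192743, -0.01658342,  0.13639878]), np.float64(0.02971858544880857))
saddle (array([ 0.45174512, -0.01634003,  0.1251471 , -0.00387516]), np.float64(0.03237311897501926))
saddle (array([ 0.45203775, -0.01631761,  0.12631632]), np.float64(0.06468730654302342))
short (array([ 0.64527555,  0.12146425,  0.16162699, -0.00703703]), np.float64(0.02062406786883341))
short (array([0.64467212, 0.12088944, 0.15584324]), np.float64(0.053534512257323086))
short (array([ 0.64516085,  0.12138005,  0.16597301, -0.00375341]), np.float64(0.08808852677796603))
short (array([0.64415631, 0.12080545, 0.15278732]), np.float64(0.13117685972026838))
short (array([ 0.64412319,  0.12070512,  0.15753348, -0.00076209]), np.float64(0.31300970692918967))
short (array([0.64387974, 0.120693  , 0.15777715]), np.float64(0.3271543074080721))
```

View pics/v23.png

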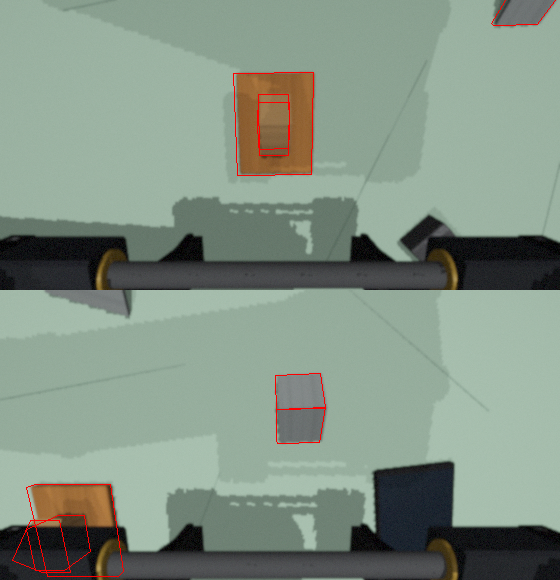

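Both fits lie tightly on the outlines in the wrist views: saddle at (273,123), short angle at (300,118) in the lower half. Next I'll grasp the short angle.

```bash
python3 go.py 0.6445 0.121 0.026 1.728
```

```text
t 3.2 at [0.6343 0.0394 0.1303] psi 1.6967 -> d [0.0797 0.0203 0.1043] turn -0.0313 n 3.0 w 0.087 F [ 0.2 -0.3  0.7] tilt [ 5.e-04  2.e-04 -1.e+00]
```

```bash
python3 jog.py '[[[0.04,0.01,0],-0.03,0.087],[[0.08,0.02,0],-0.03,0.087],[[0.08,0.02,0.03],-0.03,0.087],[[0.08,0.02,0.06],-0.03,0.087],[[0.08,0.02,0.085],-0.03,0.087],[[0.08,0.02,0.1],-0.03,0.087],[[0.08,0.02,0.104],-0.03,0.087],[[0.08,0.02,0.104],-0.03,0.087]]' ;python3 go.py 0.6445 0.121 0.026 1.728
```

```text
time: 4.0
ee_pos: [0.6443, 0.1201, 0.0264]
eef_rot: [0.65, 0.76, 0.0, 0.0]
ft_force: [0.4, -0.1, -0.6]
width: 0.0872
grip_force: 0.0
t 4.0 at [0.6443 0.1201 0.0264] psi 1.7251 -> d [0.0009 0.0003 0.0004] turn -0.0029 n 1.0 w 0.0872 F [ 0.4 -0.1 -0.6] tilt [ 7.e-04 -1.e-04 -1.e+00]
```

```bash
python3 jog.py '[[[0,0,0],0,0.06],[[0,0,0],0,0.05],[[0,0,0],0,0.045],[[0,0,0],0,0.04],[[0,0,0],0,0.036],[[0,0,0],0,0.03],[[0,0,0],0,0.03],[[0,0,0],0,0.03],[[0,0,0],0,0.03]]' 20
```

```text
time: 4.9
ee_pos: [0.6441, 0.1206, 0.0256]
eef_rot: [0.65, 0.76, 0.0, 0.0]
ft_force: [0.3, 0.9, 0.5]
width: 0.0375
grip_force: 20.0
```

```bash
python3 jog.py '[[[0,0,-0.02],0,0.03],[[0,0,-0.05],0,0.03],[[0,0,-0.09],0,0.03],[[0,0,-0.11],0,0.03],[[0,0,-0.11],0,0.03],[[0,0,-0.11],0,0.03]]'
python3 - <<'E'
from h import *
from fit import *
a,b,c=snap('top','t4'),snap('scene','s4'),snap('wrist','w4')
print(r.read_state()['ee_pos'])
cv2.imwrite('pics/v4.png',np.vstack([c['img'][140:420], np.hstack([cv2.resize(x['img'][v-35:v+35,u-70:u+70],None,fx=2,fy=2) for x,(u,v) in ((t,proj(t,np.array([[.644,.1206,.13]]))[0].astype(int)) for t in(a,b))])])[:,:,::-1])
E
python3 go.py 0.4515 -0.0168 0.14 1.698
```

```text
time: 5.5
ee_pos: [0.6439, 0.1203, 0.1353]
eef_rot: [0.65, 0.76, -0.0, 0.0]
ft_force: [0.4, 0.1, -1.3]
width: 0.0374
grip_force: 20.0
[0.6432784  0.12020974 0.13397487]
t 5.65 at [0.6433 0.1202 0.134 ] psi 1.7259 -> d [-0.1057 -0.2107 -0.0055] turn 0.0279 n 5.0 w 0.0377 F [-0.7 -0.1 -0.6] tilt [-2.4e-03 -5.0e-04 -1.0e+00]
```

View pics/v4.png

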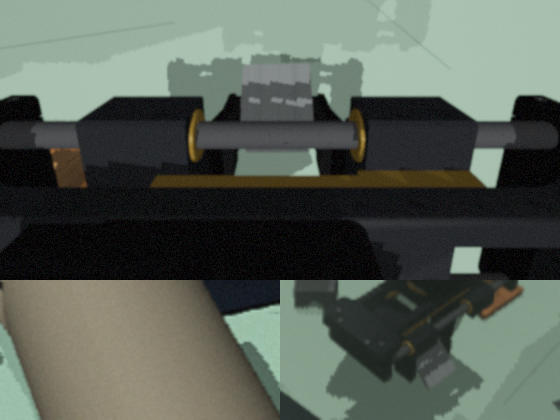

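The short angle is held between the pads; in the wrist picture its lower edge runs from about (244,204) to (310,204). I'll use it to find the camera's offset from the tool.

Run:
```python
from fit import *
c=load('w4')
tcp=np.array([.6436,.1203,.1347]);psi=1.7259
for P in place('short',[tcp[0],tcp[1],psi-np.pi/2,tcp[2]-.0256]): print(proj(c,P).round(1).tolist())
g=c['img'].astype(int)
for r_ in (206,212,218): print(r_,[tuple(g[r_,k]) for k in range(234,252,2)],'|',[tuple(g[r_,k]) for k in range(302,322,2)])
print([tuple(g[k,276]) for k in range(194,216,2)])
```

```text
[[243.4, 208.7], [242.7, 205.2], [238.0, 274.7], [239.4, 269.4], [309.1, 208.6], [309.8, 205.2], [314.3, 274.7], [313.0, 269.4]]
[[245.8, 287.6], [245.5, 294.1], [238.0, 274.7], [239.4, 269.4], [306.9, 287.6], [307.2, 294.1], [314.3, 274.7], [313.0, 269.4]]
206 [(np.int64(114), np.int64(132), np.int64(120)), (np.int64(112), np.int64(131), np.int64(119)), (np.int64(110), np.int64(129), np.int64(114)), (np.int64(112), np.int64(130), np.int64(116)), (np.int64(115), np.int64(131), np.int64(122)), (np.int64(128), np.int64(134), np.int64(132)), (np.int64(134), np.int64(139), np.int64(138)), (np.int64(129), np.int64(137), np.int64(136)), (np.int64(131), np.int64(137), np.int64(137))] | [(np.int64(131), np.int64(135), np.int64(136)), (np.int64(133), np.int64(138), np.int64(138)), (np.int64(133), np.int64(139), np.int64(138)), (np.int64(130), np.int64(137), np.int64(134)), (np.int64(116), np.int64(131), np.int64(122)), (np.int64(108), np.int64(129), np.int64(116)), (np.int64(113), np.int64(132), np.int64(119)), (np.int64(110), np.int64(128), np.int64(117)), (np.int64(112), np.int64(130), np.i
[... 1678 characters left out ...]
nt64(113), np.int64(132), np.int64(117)), (np.int64(113), np.int64(132), np.int64(118)), (np.int64(111), np.int64(128), np.int64(116)), (np.int64(112), np.int64(131), np.int64(118))]
[(np.int64(151), np.int64(173), np.int64(157)), (np.int64(114), np.int64(133), np.int64(119)), (np.int64(111), np.int64(129), np.int64(115)), (np.int64(111), np.int64(132), np.int64(117)), (np.int64(113), np.int64(131), np.int64(118)), (np.int64(124), np.int64(134), np.int64(129)), (np.int64(129), np.int64(136), np.int64(134)), (np.int64(132), np.int64(134), np.int64(136)), (np.int64(132), np.int64(138), np.int64(136)), (np.int64(134), np.int64(140), np.int64(139)), (np.int64(133), np.int64(138), np.int64(137))]
```

```bash
cat > go.py <<'E'
import sys
from bench import r, viewer
import numpy as np
from scipy.spatial.transform import Rotation as Ro
# usage: go.py x y z psi [n] -> shift in tool axes from the pose averaged over n readings
x,y,z,psi=map(float,sys.argv[1:5]); n=int(sys.argv[5]) if len(sys.argv)>5 else 1
S=[r.read_state()]
for _ in range(n-1): viewer.camera('wrist'); S.append(r.read_state())
p=np.mean([s['ee_pos'] for s in S],0); F=np.mean([s['ft_force'] for s in S],0); s=S[-1]
R=Ro.from_quat([q['eef_rot'] for q in S]).mean().as_matrix(); d=R.T@(np.array([x,y,z])-p)
cur=np.arctan2(R[1,0],R[0,0]); t=-(psi-cur); t=(t+np.pi)%(2*np.pi)-np.pi
print('t',round(s['time'],2),'at',p.round(4),'sd',np.std([q['ee_pos'] for q in S],0).round(4),'psi',round(cur,4),'-> d',d.round(4),'turn',round(t,4),'w',round(s['width'],4),'F',F.round(1),'tilt',R[:,2].round(4))
E
python3 jog.py '[[[-0.02,-0.04,0],0.01,0.03],[[-0.04,-0.08,0],0.02,0.03],[[-0.06,-0.12,0],0.028,0.03],[[-0.08,-0.16,0],0.028,0.03],[[-0.1,-0.2,-0.005],0.028,0.03],[[-0.106,-0.211,-0.005],0.028,0.03],[[-0.106,-0.211,-0.005],0.028,0.03]]' >/dev/null; python3 go.py 0.4517 -0.0165 0.0645 1.698 8
```

```text
t 6.7 at [ 0.4521 -0.0165  0.1404] sd [0.0007 0.001  0.0001] psi 1.698 -> d [ 0.     -0.0004  0.0759] turn 0.0 w 0.0378 F [ 0.2  0.4 -0.9] tilt [-3.e-04  3.e-04 -1.e+00]
```

```bash
python3 jog.py '[[[0,-0.0004,0.02],0,0.03],[[0,-0.0004,0.04],0,0.03],[[0,-0.0004,0.055],0,0.03],[[0,-0.0004,0.064],0,0.03],[[0,-0.0004,0.068],0,0.03],[[0,-0.0004,0.071],0,0.03],[[0,-0.0004,0.073],0,0.03],[[0,-0.0004,0.075],0,0.03],[[0,-0.0004,0.076],0,0.03],[[0,-0.0004,0.076],0,0.03]]'; python3 go.py 0.4517 -0.0165 0.0641 1.698 4
```

```text
time: 7.7
ee_pos: [0.4516, -0.0169, 0.0647]
eef_rot: [0.661, 0.751, 0.0, 0.0]
ft_force: [-0.4, -1.3, -1.6]
width: 0.0377
grip_force: 20.0
t 7.85 at [ 0.4516 -0.0169  0.0648] sd [0. 0. 0.] psi 1.6978 -> d [0.0004 0.0001 0.0007] turn -0.0002 w 0.038 F [ 0.2 -0.4 -1.1] tilt [ 3.e-04 -2.e-04 -1.e+00]
```

```bash
python3 jog.py '[[[0,0,0.0005],0,0.03],[[0,0,0.001],0,0.03],[[0,0,0.001],0,0.03]]'; python3 jog.py '[[[0,0,0],0,0.04],[[0,0,0],0,0.045],[[0,0,0],0,0.055],[[0,0,0],0,0.07],[[0,0,0],0,0.087],[[0,0,0],0,0.087],[[0,0,-0.02],0,0.087],[[0,0,-0.05],0,0.087],[[0,0,-0.08],0,0.087]]'; python3 go.py 0.46 -0.09 0.15 1.7
```

```text
time: 8.15
ee_pos: [0.4517, -0.0169, 0.064]
eef_rot: [0.661, 0.751, -0.0, 0.0]
ft_force: [-2.8, 0.3, 6.1]
width: 0.0374
grip_force: 20.0
time: 9.05
ee_pos: [0.4512, -0.0166, 0.1444]
eef_rot: [0.661, 0.751, -0.0, -0.001]
ft_force: [0.5, 0.3, 0.5]
width: 0.0856
grip_force: 0.0
t 9.05 at [ 0.4512 -0.0166  0.1444] sd [0. 0. 0.] psi 1.6982 -> d [-0.0739 -0.0006 -0.0057] turn -0.0018 w 0.0856 F [0.5 0.3 0.5] tilt [-9.e-04  5.e-04 -1.e+00]
```

```bash
python3 jog.py '[[[-0.03,0,-0.006],0,0.087],[[-0.06,0,-0.006],0,0.087],[[-0.074,0,-0.006],0,0.087],[[-0.074,0,-0.006],0,0.087],[[-0.074,0,-0.006],0,0.087]]' >/dev/null
python3 - <<'E'
from h import *
c=snap('wrist','w5');cv2.imwrite('pics/v5.png',cv2.resize(c['img'][60:200,200:360],None,fx=4,fy=4)[:,:,::-1])
from fit import *
print([proj(c,p).round(1).tolist() for p in place('short',[.4517,-.0165,.127,.0385])])
E
python3 go.py 0.45 -0.21 0.13 1.04
```

```text
[[[252.2, 91.3], [251.8, 87.0], [249.5, 124.1], [250.2, 124.2], [300.0, 91.2], [300.3, 87.0], [302.7, 124.1], [302.0, 124.2]], [[253.5, 156.1], [253.4, 159.8], [249.5, 124.1], [250.2, 124.2], [298.8, 156.0], [299.0, 159.7], [302.7, 124.1], [302.0, 124.2]]]
t 9.6 at [ 0.4608 -0.0888  0.1494] sd [0. 0. 0.] psi 1.6992 -> d [-0.1188 -0.0262  0.0193] turn 0.6592 w 0.087 F [0.5 0.1 0.2] tilt [-5.e-04  6.e-04 -1.e+00]
```

View pics/v5.png

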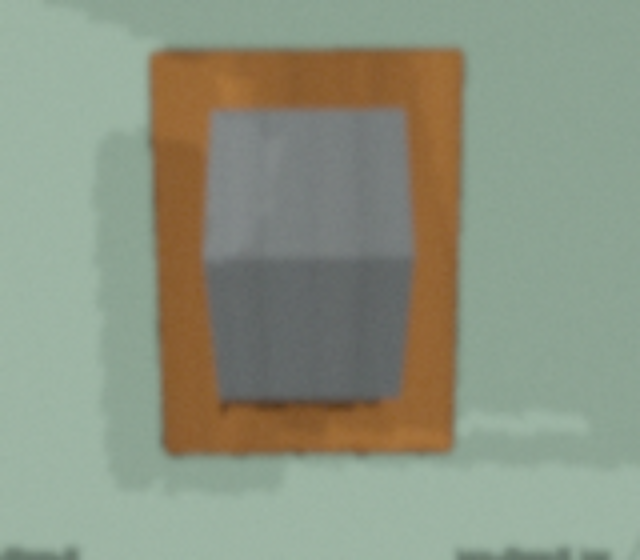

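The short angle sits on the saddle, level and parallel to the board. In the 4x crop its ridge runs from (205,260) to (414,260) and the board spans columns 151-463. I'll measure the centring numerically.

```bash
cat > chk.py <<'E'
import sys
from fit import *
import fit as F
def check(fn,name,z,sd=(.4517,-.0165,.127)):
    c=load(fn); p,f,ms,bs=fit([c],'saddle',list(sd),free_z=False)
    x0,y0,x1,y1=bs[0]; w=c['img'][y0:y1,x0:x1].astype(int)
    poly=np.zeros(ms[0].shape,np.uint8)
    uv=np.vstack([proj(c,P) for P in place(name,[*p,z])])-[x0,y0]
    cv2.fillConvexPoly(poly,cv2.convexHull(uv.round().astype(np.int32)),1); poly=cv2.dilate(poly,np.ones((9,9)))
    m=((w[...,0]-w[...,2]<18)&(poly>0)).astype(np.uint8)
    # drop green bench/shadow: it has green well over red
    m&=((w[...,1]-w[...,0])<.12*w[...,1]).astype(np.uint8)
    m=cv2.medianBlur(m,5)
    k,l,s,_=cv2.connectedComponentsWithStats(m);m=(l==1+np.argmax(s[1:,4])).astype(float)
    F.mask=lambda *_:m; b=bs[0]
    sc=np.array([.01,.01,.2]);z0=z
    cost=lambda q:np.abs(render(c,name,[*(q*sc),z0],b)-m).sum()/m.sum()
    o=minimize(cost,p/sc,method='Nelder-Mead',options=dict(initial_simplex=np.vstack([p/sc]+[p/sc+e*.5 for e in np.eye(3)]),xatol=1e-3))
    q=o.x*sc;d=q-p;cs,sn=np.cos(p[2]),np.sin(p[2])
    print(fn,name,'saddle',p.round(4),round(f,3),'obj',q.round(4),round(o.fun,3),'along mm',round(1e3*(cs*d[0]+sn*d[1]),2),'across',round(1e3*(cs*d[1]-sn*d[0]),2),'yaw',round(d[2],4),'area',m.sum())
if __name__=='__main__': check(sys.argv[1],sys.argv[2],float(sys.argv[3]))
E
python3 chk.py w5 short .0385
```

```text
w5 short saddle [ 0.4519 -0.0167  0.1259] 0.853 obj [ 0.4521 -0.0168  0.1255] 0.047 along mm 0.21 across -0.16 yaw -0.0004 area 3497.0
```

The short angle is centred to about 0.2 mm. The middle angle is next.

```bash
python3 go.py 0.446 -0.308 0.13 1.043
```

```text
t 9.6 at [ 0.4608 -0.0888  0.1494] sd [0. 0. 0.] psi 1.6992 -> d [-0.2155 -0.0427  0.0192] turn 0.6562 w 0.087 F [0.5 0.1 0.2] tilt [-5.e-04  6.e-04 -1.e+00]
```

```bash
python3 jog.py '[[[-0.04,-0.01,0],0.12,0.087],[[-0.08,-0.02,0],0.24,0.087],[[-0.12,-0.03,0],0.36,0.087],[[-0.16,-0.04,0.01],0.48,0.087],[[-0.2,-0.04,0.02],0.6,0.087],[[-0.215,-0.042,0.02],0.656,0.087],[[-0.215,-0.042,0.02],0.656,0.087],[[-0.215,-0.042,0.02],0.656,0.087]]' >/dev/null
python3 - <<'E'
from h import *
snap('wrist','w6')
from fit import *
w=load('w6')
for fz in(True,False):
    p,f,_,b=fit([w],'middle',[.484,-.2432,-.528],free_z=fz);print(p.round(4),round(f,3),b)
np.save('mid.npy',p)
E
python3 go.py 0.4845 -0.243 0.026 1.043
```

```text
[ 0.4858 -0.2425 -0.501  -0.0073] 0.016 [(np.int64(230), np.int64(77), np.int64(321), np.int64(169))]
[ 0.4856 -0.243  -0.4888] 0.058 [(np.int64(230), np.int64(77), np.int64(321), np.int64(169))]
t 10.45 at [ 0.4472 -0.3067  0.1297] sd [0. 0. 0.] psi 1.0457 -> d [0.0737 0.0003 0.1037] turn 0.0027 w 0.0874 F [0.4 0.1 1.1] tilt [ 3.e-04  7.e-04 -1.e+00]
```

```bash
python3 go.py 0.4857 -0.2427 0.026 1.07 3
```

```text
t 10.55 at [ 0.4472 -0.3069  0.1298] sd [0.0001 0.0002 0.0001] psi 1.0455 -> d [0.0748 0.0011 0.1039] turn -0.0245 w 0.0869 F [0.5 0.1 0.4] tilt [ 4.e-04  4.e-04 -1.e+00]
```

```bash
python3 jog.py '[[[0.04,0,0],-0.024,0.087],[[0.075,0.001,0],-0.024,0.087],[[0.075,0.001,0.04],-0.024,0.087],[[0.075,0.001,0.07],-0.024,0.087],[[0.075,0.001,0.09],-0.024,0.087],[[0.075,0.001,0.1],-0.024,0.087],[[0.075,0.001,0.104],-0.024,0.087],[[0.075,0.001,0.104],-0.024,0.087]]'; python3 jog.py '[[[0,0,0],0,0.07],[[0,0,0],0,0.06],[[0,0,0],0,0.055],[[0,0,0],0,0.05],[[0,0,0],0,0.044],[[0,0,0],0,0.044],[[0,0,0],0,0.044],[[0,0,0],0,0.044]]' 20;  python3 go.py 0.4857 -0.2427 0.026 1.07 3
```

```text
time: 11.35
ee_pos: [0.4856, -0.2444, 0.0261]
eef_rot: [0.861, 0.508, 0.0, 0.0]
ft_force: [-0.2, -0.7, -0.1]
width: 0.0867
grip_force: 0.0
time: 12.15
ee_pos: [0.4853, -0.2446, 0.0257]
eef_rot: [0.861, 0.508, 0.0, 0.0]
ft_force: [-0.3, -0.3, 1.1]
width: 0.0514
grip_force: 20.0
t 12.25 at [ 0.4853 -0.2446  0.0257] sd [0. 0. 0.] psi 1.0658 -> d [ 0.0019 -0.0006 -0.0003] turn -0.0042 w 0.0516 F [-0.7 -0.1  1.3] tilt [ 2.e-04 -2.e-04 -1.e+00]
```

```bash
python3 jog.py '[[[0,0,-0.02],0,0.044],[[0,0,-0.05],0,0.044],[[0,0,-0.09],0,0.044],[[0,0,-0.12],0,0.044],[[0,0,-0.12],0,0.044],[[0,0,-0.12],0,0.044]]' >/dev/null
python3 - <<'E'
from h import *
from fit import *
c=snap('wrist','w7'); s=r.read_state(); g=c['img'].astype(int)
col=g[180:230,268:284].mean(1); print([tuple(x.round().astype(int).tolist()) for x in col[10:36:2]])
R=c['pose'];p=s['ee_pos'];print(p)
for P in place('middle',[p[0],p[1],1.0658-np.pi/2,p[2]-.0257])[:1]: print(proj(c,P).round(1).tolist())
E
python3 go.py 0.4517 -0.0165 0.15 1.698
```

```text
[(162, 186, 169), (137, 159, 143), (109, 128, 115), (108, 126, 113), (108, 127, 114), (108, 127, 114), (117, 129, 123), (127, 133, 132), (127, 133, 132), (127, 132, 132), (127, 133, 132), (128, 134, 134), (128, 133, 133)]
[ 0.48458296 -0.24441193  0.14461512]
[[230.5, 208.6], [229.6, 205.2], [223.4, 273.8], [225.3, 268.6], [319.6, 208.5], [320.5, 205.0], [326.5, 273.6], [324.8, 268.5]]
t 12.9 at [ 0.4846 -0.2444  0.1446] sd [0. 0. 0.] psi 1.0658 -> d [ 0.1835 -0.1391 -0.0052] turn -0.6322 w 0.0516 F [-0.8  0.  -0.7] tilt [-1.3e-03  4.0e-04 -1.0e+00]
```

```bash
python3 jog.py '[[[0.03,-0.025,0],-0.1,0.044],[[0.06,-0.05,0],-0.2,0.044],[[0.09,-0.075,0],-0.3,0.044],[[0.12,-0.1,0],-0.4,0.044],[[0.15,-0.12,0],-0.5,0.044],[[0.175,-0.135,-0.005],-0.6,0.044],[[0.182,-0.139,-0.005],-0.632,0.044],[[0.182,-0.139,-0.005],-0.632,0.044],[[0.182,-0.139,-0.005],-0.632,0.044]]' >/dev/null; python3 go.py 0.4520 -0.018 0.0699 1.697 6
```

```text
t 14.05 at [ 0.4514 -0.0192  0.1501] sd [0.0001 0.0002 0.0002] psi 1.6951 -> d [0.0011 0.0008 0.0802] turn -0.0019 w 0.0515 F [ 0.1  0.4 -0.8] tilt [-9.e-04  1.e-04 -1.e+00]
```

```bash
python3 jog.py '[[[0.001,0.0008,0.02],-0.002,0.044],[[0.001,0.0008,0.04],-0.002,0.044],[[0.001,0.0008,0.055],-0.002,0.044],[[0.001,0.0008,0.065],-0.002,0.044],[[0.001,0.0008,0.07],-0.002,0.044],[[0.001,0.0008,0.074],-0.002,0.044],[[0.001,0.0008,0.077],-0.002,0.044],[[0.001,0.0008,0.079],-0.002,0.044],[[0.001,0.0008,0.0805],-0.002,0.044],[[0.001,0.0008,0.0805],-0.002,0.044]]'; python3 go.py 0.4520 -0.018 0.0699 1.697 3
```

```text
time: 15.05
ee_pos: [0.4527, -0.0173, 0.0704]
eef_rot: [0.66, 0.751, 0.0, 0.001]
ft_force: [0.7, -1.4, 0.3]
width: 0.0514
grip_force: 20.0
t 15.15 at [ 0.4527 -0.0173  0.0704] sd [0. 0. 0.] psi 1.6996 -> d [-0.0006 -0.0008  0.0005] turn 0.0026 w 0.0514 F [ 0.5 -2.  -0. ] tilt [ 9.e-04 -5.e-04 -1.e+00]
```

```bash
python3 jog.py '[[[0,-0.0007,0],0.002,0.044],[[0,-0.0007,0.0005],0.002,0.044],[[0,-0.0007,0.001],0.002,0.044],[[0,-0.0007,0.001],0.002,0.044]]'; python3 go.py 0.4520 -0.018 0.0699 1.697 3
```

```text
time: 15.55
ee_pos: [0.4523, -0.0176, 0.07]
eef_rot: [0.661, 0.75, 0.0, 0.001]
ft_force: [-0.1, -3.6, 9.2]
width: 0.0514
grip_force: 20.0
t 15.65 at [ 0.4523 -0.0176  0.07  ] sd [0. 0. 0.] psi 1.6974 -> d [-0.0003 -0.0004  0.0001] turn 0.0004 w 0.0512 F [-0.2 -3.8  9.1] tilt [ 0.0014 -0.0011 -1.    ]
```

Seated, with 9 N of contact force. I'll release and check.

```bash
python3 jog.py '[[[0,0,0],0,0.053],[[0,0,0],0,0.06],[[0,0,0],0,0.07],[[0,0,0],0,0.087],[[0,0,0],0,0.087],[[0,0,-0.03],0,0.087],[[0,0,-0.06],0,0.087],[[-0.03,0,-0.08],0,0.087],[[-0.06,0,-0.08],0,0.087],[[-0.074,0,-0.08],0,0.087],[[-0.074,0,-0.08],0,0.087],[[-0.074,0,-0.08],0,0.087]]' >/dev/null
python3 - <<'E'
from h import *
c=snap('wrist','w8');cv2.imwrite('pics/v8.png',cv2.resize(c['img'][60:200,200:360],None,fx=4,fy=4)[:,:,::-1])
E
python3 chk.py w8 middle .0442;python3 go.py 0.457 0.131 0.13 1.435
```

```text
t 16.9 at [ 0.4607 -0.0889  0.1487] sd [0. 0. 0.] psi 1.6993 -> d [0.2186 0.0246 0.0188] turn 0.2643 w 0.0871 F [ 0.4 -0.6 -0.6] tilt [-9.e-04  8.e-04 -1.e+00]Traceback (most recent call last):
  File "chk.py", line 21, in <module>
    if __name__=='__main__': check(sys.argv[1],sys.argv[2],float(sys.argv[3]))
                             ~~~~~^^^^^^^^^^^^^^^^^^^^^^^^^^^^^^^^^^^^^^^^^^^^
  File "chk.py", line 14, in check
    k,l,s,_=cv2.connectedComponentsWithStats(m);m=(l==1+np.argmax(s[1:,4])).astype(float)
                                                        ~~~~~~~~~^^^^^^^^^
    return _wrapfunc(a, 'argmax', axis=axis, out=out, **kwds)
    return bound(*args, **kwds)
ValueError: attempt to get argmax of an empty sequence
```

View pics/v8.png

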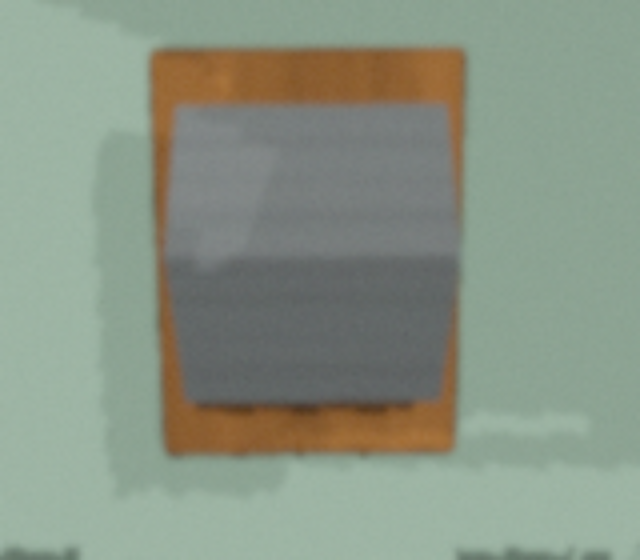

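The middle angle is nested squarely: in the crop its ridge spans columns 164-460 and the board spans 151-466. I'll fix the threshold so the check can put a number on it, then move to the long angle.

```bash
sed -i "s/min(.08,/min(.03,/" fit.py; python3 chk.py w5 short .0385; python3 chk.py w8 middle .0442; python3 jog.py '[[[0.04,0.005,0],0.05,0.087],[[0.08,0.01,0],0.1,0.087],[[0.12,0.015,0],0.15,0.087],[[0.16,0.02,0.01],0.2,0.087],[[0.2,0.024,0.018],0.264,0.087],[[0.218,0.024,0.018],0.264,0.087],[[0.218,0.024,0.018],0.264,0.087],[[0.218,0.024,0.018],0.264,0.087]]' >/dev/null
python3 - <<'E'
from h import *
snap('wrist','w9')
from fit import *
w=load('w9')
for fz in(True,False):
    p,f,_,b=fit([w],'long',[.4675,.2058,-.135],free_z=fz);print(p.round(4),round(f,3),b)
E
python3 go.py 0.4685 0.206 0.026 1.435 3
```

```text
w5 short saddle [ 0.4519 -0.016   0.1298] 0.012 obj [ 0.4521 -0.0168  0.1252] 0.047 along mm 0.1 across -0.86 yaw -0.0046 area 3497.0
w8 middle saddle [ 0.4519 -0.0162  0.1288] 0.012 obj [ 0.4531 -0.0167  0.1335] 0.036 along mm 1.12 across -0.64 yaw 0.0047 area 5151.0
[ 0.4685  0.2068 -0.1357 -0.0056] 0.013 [(np.int64(222), np.int64(73), np.int64(331), np.int64(165))]
[ 0.4681  0.2062 -0.1364] 0.045 [(np.int64(222), np.int64(73), np.int64(331), np.int64(165))]
t 17.85 at [0.4571 0.1281 0.131 ] sd [0.0001 0.0003 0.    ] psi 1.4332 -> d [0.0788 0.0006 0.105 ] turn -0.0018 w 0.087 F [ 0.   0.1 -0.5] tilt [-1.e-04 -5.e-04 -1.e+00]
```

```bash
cat > edge.py <<'E'
import sys
from fit import *
def edges(fn,h,L,sd=(.4519,-.0164)):
    c=load(fn);yaw=.127;ex=np.array([np.cos(yaw),np.sin(yaw)])
    g=c['img'].astype(float);ch=cv2.GaussianBlur((g[...,0]-g[...,2])/g.sum(-1)*3,(1,5),0)
    out=[]
    for dv in(-3,0,3,6,9):
        # roof face towards the camera side: point at height drop k below ridge
        k=abs(dv)*.0005;sgn=-np.sign(dv)
        P=np.array([[sd[0]-sgn*k*np.sin(yaw)+s*L/2*ex[0],sd[1]+sgn*k*np.cos(yaw)+s*L/2*ex[1],h-k] for s in(-1,1)])
        uv=proj(c,P);v=int(uv[:,1].mean().round());e=[]
        for u in uv[:,0]:
            u0=int(u.round());row=ch[v,u0-6:u0+7];inn,outv=(row[-2:].mean(),row[:2].mean()) if u<uv[:,0].mean() else (row[:2].mean(),row[-2:].mean())
            t=(inn+outv)/2;s=np.sign(row-t);i=np.where(s[:-1]*s[1:]<0)[0]
            i=i[np.argmin(abs(i-6))];e.append(u0-6+i+(t-row[i])/(row[i+1]-row[i]))
        sc=(uv[1,0]-uv[0,0])/L
        out.append([(np.mean(e)-uv[:,0].mean())/sc*1e3,(e[1]-e[0])/sc*1e3])
    print(fn,np.round(out,2).tolist())
edges('w5',.0385+.0311,.038);edges('w8',.0442+.0311,.052)
# saddle board edge at z=.01: rows near both board ends
for fn in('w5','w8'):
    edges(fn,.01,.07)if 0 else None
    c=load(fn);g=c['img'].astype(float);ch=(g[...,0]-g[...,2])/g.sum(-1)*3
    for y in(-.04,-.036,.038,.042):
        yaw=.127;P=np.array([[.4519-y*np.sin(yaw)+s*.035*np.cos(yaw),-.0164+y*np.cos(yaw)+s*.035*np.sin(yaw),.01] for s in(-1,1)])
        uv=proj(c,P);v=int(uv[:,1].mean().round());m=np.where(ch[v,200:360]>.25)[0]+200
        print(fn,y,(np.mean([m[0],m[-1]])-uv[:,0].mean())/(uv[1,0]-uv[0,0])*70,(m[-1]-m[0]+1)/(uv[1,0]-uv[0,0])*70)
E
python3 edge.py
```

```text
w5 [[0.2, 38.39], [0.2, 38.17], [0.19, 38.1], [0.19, 38.06], [0.2, 38.08]]
w8 [[-0.5, 55.75], [-1.44, 55.59], [1.0, 47.23], [0.97, 47.28], [0.59, 47.1]]
w5 -0.04 0.06437685607217598 68.07922292165615
w5 -0.036 0.5388177297559684 68.76944889903982
w5 0.038 0.13101216264425855 68.43276721598886
w5 0.042 -0.30249353481302266 69.03380649435523
w8 -0.04 0.32312973264384265 68.8432665673759
w8 -0.036 0.32466846494788254 68.58815773071655
w8 0.038 -0.08433174076179405 68.24320892616231
w8 0.042 -0.516755992026993 68.84204517473005edge.py:5: RuntimeWarning: invalid value encountered in divide
  g=c['img'].astype(float);ch=cv2.GaussianBlur((g[...,0]-g[...,2])/g.sum(-1)*3,(1,5),0)
edge.py:23: RuntimeWarning: invalid value encountered in divide
  c=load(fn);g=c['img'].astype(float);ch=(g[...,0]-g[...,2])/g.sum(-1)*3
```

Run:
```python
from fit import *
c=load('w8');g=c['img'].astype(float);ch=(g[...,0]-g[...,2])/g.sum(-1)*3*100
for v in(100,108,116,122,130,140,150): print(v,ch[v-1:v+2,236:250].mean(0).round().astype(int).tolist(),ch[v-1:v+2,304:320].mean(0).round().astype(int).tolist())
print([proj(c,p).round(1).tolist() for p in place('middle',[.4519,-.0164,.127,.0442])])
```

```text
100 [-4, 2, 29, 80, 91, 74, 35, 7, -3, -5, -3, -4, -5, -4] [-5, -5, -4, -5, -3, -3, -5, -1, 11, 39, 63, 35, 5, -4, -4, -4]
108 [-4, 0, 21, 73, 82, 48, 13, 0, -3, -4, -4, -3, -4, -4] [-3, -5, -4, -4, -4, -4, -3, -4, -1, 12, 34, 23, 2, -3, -5, -4]
116 [-4, -2, 10, 47, 63, 31, 4, -3, -4, -5, -5, -4, -4, -5] [-5, -5, -3, -4, -3, -4, -4, -4, -3, 1, 8, 6, -2, -4, -4, -4]
122 [-4, -3, 5, 33, 42, 13, -1, -3, -2, -4, -4, -5, -3, -4] [-5, -4, -5, -4, -4, -3, -3, -4, -3, -2, -4, -4, -4, -4, -4, -4]
130 [-4, -3, 1, 24, 64, 49, 13, -2, -5, -6, -5, -5, -5, -5] [-5, -5, -4, -5, -4, -4, -5, -4, -2, 4, 8, 2, -3, -4, -4, -5]
140 [-5, -4, -2, 16, 65, 87, 70, 31, 5, -4, -4, -6, -6, -5] [-5, -6, -5, -5, -5, -6, -5, 0, 17, 42, 23, 2, -4, -4, -4, -5]
150 [-5, -5, -4, 4, 33, 80, 92, 84, 50, 16, -1, -3, -6, -4] [-3, -4, -4, -4, -6, -3, 9, 40, 70, 62, 20, 0, -4, -5, -4, -4]
[[[243.0, 90.0], [242.5, 85.6], [239.2, 123.7], [240.2, 123.8], [310.2, 90.0], [310.7, 85.6], [314.1, 123.7], [313.1, 123.8]], [[244.9, 156.6], [244.6, 160.4], [239.2, 123.7], [240.2, 123.8], [308.4, 156.5], [308.7, 160.3], [314.1, 123.7], [313.1, 123.8]]]<stdin>:2: RuntimeWarning: invalid value encountered in divide
```

The middle angle is off by about 0.5 mm along the ridge, which is acceptable. I'll grasp the long angle now.

```bash
python3 jog.py '[[[0.04,0.0006,0],0,0.087],[[0.079,0.0006,0],0,0.087],[[0.079,0.0006,0.03],0,0.087],[[0.08,0.0006,0.06],0,0.087],[[0.08,0.0006,0.085],0,0.087],[[0.08,0.0006,0.1],0,0.087],[[0.08,0.0006,0.105],0,0.087],[[0.08,0.0006,0.105],0,0.087]]' >/dev/null; python3 go.py 0.4683 0.2066 0.026 1.435 3
```

```text
t 18.75 at [0.4692 0.2079 0.0267] sd [0.0003 0.0002 0.0004] psi 1.4333 -> d [-0.0014 -0.0007  0.0007] turn -0.0017 w 0.0869 F [0.1 0.1 0.7] tilt [ 7.e-04  1.e-04 -1.e+00]
```

```bash
python3 jog.py '[[[-0.001,-0.0007,0.0007],0,0.08],[[-0.001,-0.0007,0.0007],0,0.075],[[-0.001,-0.0007,0.0007],0,0.07],[[-0.001,-0.0007,0.0007],0,0.066],[[-0.001,-0.0007,0.0007],0,0.058],[[-0.001,-0.0007,0.0007],0,0.058],[[-0.001,-0.0007,0.0007],0,0.058],[[-0.001,-0.0007,0.0007],0,0.058]]' 20;  python3 go.py 0.4683 0.2066 0.026 1.435 4; python3 jog.py '[[[0,0,-0.02],0,0.058],[[0,0,-0.05],0,0.058],[[0,0,-0.09],0,0.058],[[0,0,-0.13],0,0.058],[[0,0,-0.13],0,0.058],[[0,0,-0.13],0,0.058]]'
python3 - <<'E'
from h import *
c=snap('wrist','w10'); g=c['img'].astype(int)
print([tuple(x.round().astype(int).tolist()) for x in g[180:230,268:284].mean(1)[10:36:2]])
E
python3 go.py 0.4517 -0.018 0.155 1.697
```

```text
time: 19.55
ee_pos: [0.4679, 0.2071, 0.0255]
eef_rot: [0.754, 0.657, 0.0, 0.0]
ft_force: [-0.6, -1.2, 2.9]
width: 0.0655
grip_force: 20.0
t 19.7 at [0.4679 0.2071 0.0255] sd [0. 0. 0.] psi 1.4338 -> d [-0.0005  0.0005 -0.0005] turn -0.0012 w 0.0654 F [-0.9 -0.5  2.8] tilt [ 1.e-04 -0.e+00 -1.e+00]
time: 20.3
ee_pos: [0.4681, 0.2069, 0.1555]
eef_rot: [0.754, 0.657, 0.0, 0.001]
ft_force: [-0.6, -0.3, -3.1]
width: 0.0653
grip_force: 20.0
[(161, 184, 168), (162, 185, 168), (155, 178, 162), (123, 143, 129), (105, 124, 111), (105, 123, 110), (106, 123, 111), (106, 124, 112), (118, 128, 123), (125, 130, 130), (125, 130, 129), (123, 128, 128), (125, 131, 130)]
t 20.35 at [0.4675 0.2066 0.1545] sd [0. 0. 0.] psi 1.4335 -> d [-0.2246  0.0151 -0.0003] turn -0.2635 w 0.0654 F [ 0.1 -0.  -2.3] tilt [-8.e-04 -8.e-04 -1.e+00]
```

```bash
python3 jog.py '[[[-0.04,0.003,0],-0.05,0.058],[[-0.08,0.006,0],-0.1,0.058],[[-0.12,0.009,0],-0.15,0.058],[[-0.16,0.012,0],-0.2,0.058],[[-0.2,0.015,0],-0.26,0.058],[[-0.222,0.015,0],-0.263,0.058],[[-0.222,0.015,0],-0.263,0.058],[[-0.222,0.015,0],-0.263,0.058]]' >/dev/null; python3 go.py 0.4516 -0.0165 0.0756 1.697 6
```

```text
t 21.4 at [ 0.452  -0.014   0.1547] sd [0.0003 0.0004 0.0003] psi 1.6978 -> d [-0.0025 -0.0007  0.0791] turn 0.0008 w 0.0656 F [ 0.2  0.3 -1.4] tilt [-1.2e-03  5.0e-04 -1.0e+00]
```

```bash
python3 jog.py '[[[-0.0025,-0.0007,0.02],0.001,0.058],[[-0.0025,-0.0007,0.04],0.001,0.058],[[-0.0025,-0.0007,0.055],0.001,0.058],[[-0.0025,-0.0007,0.064],0.001,0.058],[[-0.0025,-0.0007,0.069],0.001,0.058],[[-0.0025,-0.0007,0.073],0.001,0.058],[[-0.0025,-0.0007,0.076],0.001,0.058],[[-0.0025,-0.0007,0.078],0.001,0.058],[[-0.0025,-0.0007,0.078],0.001,0.058]]'; python3 go.py 0.4516 -0.0165 0.0754 1.697 4
```

```text
time: 22.3
ee_pos: [0.4521, -0.0175, 0.0775]
eef_rot: [0.662, 0.75, -0.0, 0.0]
ft_force: [-0.5, 0.5, -1.4]
width: 0.0654
grip_force: 20.0
t 22.45 at [ 0.4521 -0.0175  0.0776] sd [0.0001 0.     0.0001] psi 1.6958 -> d [ 0.001  -0.0004  0.0022] turn -0.0012 w 0.0653 F [-0.3  0.2 -1.3] tilt [ 3.e-04 -2.e-04 -1.e+00]
```

```bash
python3 jog.py '[[[0.0005,-0.0004,0.0005],-0.001,0.058],[[0.0008,-0.0004,0.001],-0.001,0.058],[[0.0008,-0.0004,0.0017],-0.001,0.058],[[0.0008,-0.0004,0.0023],-0.001,0.058],[[0.0008,-0.0004,0.0027],-0.001,0.058],[[0.0008,-0.0004,0.0027],-0.001,0.058]]'; python3 go.py 0.4516 -0.0165 0.0754 1.697 4
```

```text
time: 23.05
ee_pos: [0.452, -0.0159, 0.0754]
eef_rot: [0.661, 0.75, 0.0, 0.0]
ft_force: [-2.3, 3.4, 9.5]
width: 0.0656
grip_force: 20.0
t 23.2 at [ 0.452  -0.0159  0.0754] sd [0. 0. 0.] psi 1.6975 -> d [-0.0005 -0.0004  0.    ] turn 0.0005 w 0.0657 F [-3.2  3.3  9.1] tilt [ 8.e-04  3.e-04 -1.e+00]
```

Seated at 9 N. I'll release it and move to a view position.

```bash
python3 jog.py '[[[0,0,0],0,0.067],[[0,0,0],0,0.072],[[0,0,0],0,0.08],[[0,0,0],0,0.087],[[0,0,0],0,0.087],[[0,0,-0.03],0,0.087],[[0,0,-0.06],0,0.087],[[-0.03,0,-0.075],0,0.087],[[-0.06,0,-0.075],0,0.087],[[-0.074,0,-0.075],0,0.087],[[-0.074,0,-0.075],0,0.087],[[-0.074,0,-0.075],0,0.087]]' >/dev/null
python3 - <<'E'
from h import *
c=snap('wrist','w11');s=snap('scene','s11')
from fit import *
print([proj(c,p).round(1).tolist() for p in place('long',[.4519,-.0164,.127,.0499])])
u,v=proj(s,np.array([[.452,-.017,.05]]))[0].astype(int)
A=cv2.resize(c['img'][60:200,200:360],None,fx=3,fy=3);B=cv2.resize(s['img'][v-50:v+55,u-60:u+60],None,fx=4,fy=4)[:420]
cv2.imwrite('pics/v11.png',np.hstack([A[:,:],B[:,:320]])[:,:,::-1])
E
python3 go.py 0.58 -0.17 0.14 0.94
```

```text
[[[233.0, 89.7], [232.3, 85.2], [227.9, 124.2], [229.2, 124.3], [320.1, 89.5], [320.7, 85.0], [325.3, 124.0], [324.0, 124.1]], [[235.5, 157.6], [235.2, 161.5], [227.9, 124.2], [229.2, 124.3], [317.8, 157.4], [318.1, 161.3], [325.3, 124.0], [324.0, 124.1]]]
t 24.5 at [ 0.4606 -0.0886  0.1494] sd [0. 0. 0.] psi 1.6986 -> d [-0.0959  0.108   0.0093] turn 0.7586 w 0.0871 F [ 0.  -0.2  0.1] tilt [-6.e-04  5.e-04 -1.e+00]
```

View pics/v11.png

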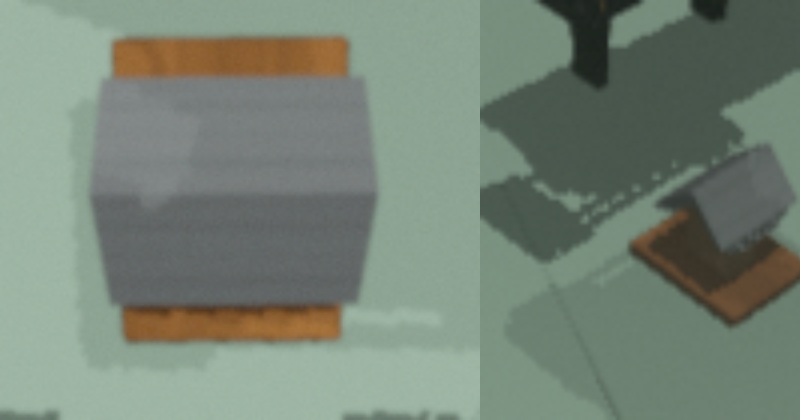

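All three angles are nested with even edges. In the left crop the ridge runs from (91,190) to (377,190) and the board from column 112 to 349, so the offset is about 0.5 mm. The weight is next.

```bash
python3 jog.py '[[[-0.02,0.02,0],0.12,0.087],[[-0.04,0.05,0],0.24,0.087],[[-0.06,0.08,0],0.36,0.087],[[-0.08,0.1,0],0.48,0.087],[[-0.1,0.108,0.01],0.6,0.087],[[-0.1,0.108,0.01],0.7,0.087],[[-0.1,0.108,0.01],0.758,0.087],[[-0.1,0.108,0.01],0.758,0.087],[[-0.1,0.108,0.01],0.758,0.087]]' >/dev/null
python3 - <<'E'
from h import *
c=snap('wrist','w12');cv2.imwrite('pics/v12.png',cv2.resize(c['img'][60:220,190:370],None,fx=3,fy=3)[:,:,::-1])
from fit import *
w=load('w12')
for fz in(True,False):
    p,f,_,b=fit([w],'weight',[.6245,-.116,.93],free_z=fz);print(p.round(4),round(f,3),b)
E
python3 go.py 0.6245 -0.116 0.026 0.94 3
```

```text
[ 0.626  -0.1147  0.9167 -0.0112] 0.023 [(np.int64(234), np.int64(86), np.int64(321), np.int64(162))]
[ 0.6261 -0.1155  0.9163] 0.084 [(np.int64(234), np.int64(86), np.int64(321), np.int64(162))]
t 25.55 at [ 0.5806 -0.1751  0.1398] sd [0.     0.0002 0.    ] psi 0.941 -> d [0.0737 0.0007 0.1138] turn 0.001 w 0.087 F [0.1 0.1 0. ] tilt [ 1.e-04  0.e+00 -1.e+00]
```

View pics/v12.png

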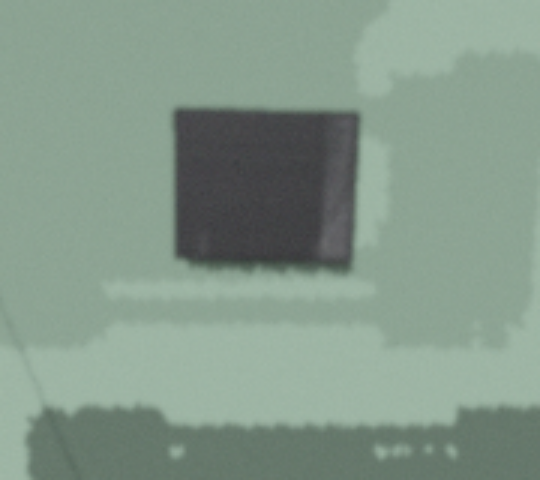

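The weight is a dark rectangle in the crop, from (177,108) to (355,265), with its 50 mm width along the closing line. I'll grasp it.

```bash
python3 go.py 0.626 -0.115 0.025 0.917 3; python3 jog.py '[[[0.04,0,0],0.024,0.087],[[0.074,-0.0005,0],0.024,0.087],[[0.074,-0.0005,0.03],0.024,0.087],[[0.074,-0.0005,0.06],0.024,0.087],[[0.074,-0.0005,0.09],0.024,0.087],[[0.074,-0.0005,0.108],0.024,0.087],[[0.074,-0.0005,0.114],0.024,0.087],[[0.074,-0.0005,0.114],0.024,0.087]]' >/dev/null; python3 go.py 0.626 -0.115 0.025 0.917 4
```

```text
t 25.65 at [ 0.5805 -0.1755  0.1398] sd [0.     0.0001 0.    ] psi 0.94 -> d [0.0757 0.001  0.1148] turn 0.023 w 0.0872 F [-0.2 -0.   0.2] tilt [ 1.e-04 -1.e-04 -1.e+00]
t 26.6 at [ 0.6245 -0.1158  0.0267] sd [0.0004 0.0001 0.0007] psi 0.9148 -> d [0.0016 0.0007 0.0017] turn -0.0022 w 0.0872 F [-0.5 -0.1  0.4] tilt [ 1.3e-03 -2.0e-04 -1.0e+00]
```

```bash
python3 jog.py '[[[0.0015,0.0007,0.001],-0.002,0.075],[[0.0015,0.0007,0.001],-0.002,0.065],[[0.0015,0.0007,0.001],-0.002,0.055],[[0.0015,0.0007,0.001],-0.002,0.05],[[0.0015,0.0007,0.001],-0.002,0.042],[[0.0015,0.0007,0.001],-0.002,0.042],[[0.0015,0.0007,0.001],-0.002,0.042],[[0.0015,0.0007,0.001],-0.002,0.042]]' 40;  python3 go.py 0.626 -0.115 0.025 0.917 4; python3 jog.py '[[[0,0,-0.02],0,0.042],[[0,0,-0.05],0,0.042],[[0,0,-0.09],0,0.042],[[0,0,-0.13],0,0.042],[[0,0,-0.15],0,0.042],[[0,0,-0.15],0,0.042],[[0,0,-0.15],0,0.042]]'; python3 go.py 0.4521 -0.0166 0.18 0.127
```

```text
time: 27.4
ee_pos: [0.6253, -0.1151, 0.0248]
eef_rot: [0.897, 0.442, 0.0, 0.0]
ft_force: [0.2, -0.7, 0.9]
width: 0.0501
grip_force: 40.0
t 27.55 at [ 0.6253 -0.115   0.0248] sd [0. 0. 0.] psi 0.9167 -> d [ 0.0004  0.0005 -0.0002] turn -0.0003 w 0.0496 F [-0.4 -0.1  0.5] tilt [ 1.e-04 -1.e-04 -1.e+00]
time: 28.25
ee_pos: [0.6247, -0.115, 0.1734]
eef_rot: [0.897, 0.442, -0.001, -0.0]
ft_force: [-0.1, 0.5, -3.7]
width: 0.0496
grip_force: 40.0
t 28.25 at [ 0.6247 -0.115   0.1734] sd [0. 0. 0.] psi 0.9167 -> d [-0.0269 -0.1969 -0.0064] turn 0.7897 w 0.0496 F [-0.1  0.5 -3.7] tilt [-0.0015 -0.     -1.    ]
```

```bash
python3 jog.py '[[[0,-0.03,-0.006],0.1,0.042],[[-0.005,-0.06,-0.006],0.2,0.042],[[-0.01,-0.1,-0.006],0.32,0.042],[[-0.015,-0.14,-0.006],0.44,0.042],[[-0.02,-0.17,-0.006],0.56,0.042],[[-0.027,-0.197,-0.006],0.68,0.042],[[-0.027,-0.197,-0.006],0.79,0.042],[[-0.027,-0.197,-0.006],0.79,0.042],[[-0.027,-0.197,-0.006],0.79,0.042]]' >/dev/null; python3 go.py 0.4523 -0.0166 0.0908 0.127 6
```

```text
t 29.4 at [ 0.4524 -0.0167  0.18  ] sd [0.0002 0.0001 0.0003] psi 0.1287 -> d [-0.     -0.0001  0.0892] turn 0.0017 w 0.0498 F [ 0.  -0.2 -3.5] tilt [-1.2e-03  5.0e-04 -1.0e+00]
```

```bash
python3 jog.py '[[[0,0,0.02],0.002,0.042],[[0,0,0.04],0.002,0.042],[[0,0,0.058],0.002,0.042],[[0,0,0.068],0.002,0.042],[[0,0,0.074],0.002,0.042],[[0,0,0.079],0.002,0.042],[[0,0,0.082],0.002,0.042],[[0,0,0.085],0.002,0.042],[[0,0,0.087],0.002,0.042],[[0,0,0.087],0.002,0.042]]'; python3 go.py 0.4523 -0.0166 0.0908 0.127 4
```

```text
time: 30.4
ee_pos: [0.4525, -0.0166, 0.0937]
eef_rot: [0.998, 0.062, -0.0, 0.0]
ft_force: [-0.1, 0.2, -3.5]
width: 0.0494
grip_force: 40.0
t 30.55 at [ 0.4526 -0.0166  0.0938] sd [0.0001 0.     0.0001] psi 0.1248 -> d [-0.0003 -0.      0.003 ] turn -0.0022 w 0.0498 F [ 0.1  0.2 -3.4] tilt [ 3.e-04 -1.e-04 -1.e+00]
```

```bash
python3 jog.py '[[[0,0,0.001],-0.002,0.042],[[0,0,0.002],-0.002,0.042],[[0,0,0.0028],-0.002,0.042],[[0,0,0.0033],-0.002,0.042],[[0,0,0.0033],-0.002,0.042]]'; python3 go.py 0.4523 -0.0166 0.0908 0.127 4
```

```text
time: 31.05
ee_pos: [0.4526, -0.0166, 0.0907]
eef_rot: [0.998, 0.063, 0.0, 0.0]
ft_force: [-1.8, -0.6, 2.1]
width: 0.0496
grip_force: 40.0
t 31.2 at [ 0.4526 -0.0166  0.0906] sd [0. 0. 0.] psi 0.1268 -> d [-0.0003 -0.0001 -0.0002] turn -0.0002 w 0.0495 F [-2.3 -0.9  3.2] tilt [ 1.e-04 -3.e-04 -1.e+00]
```

```bash
python3 jog.py '[[[0,0,0],0,0.052],[[0,0,0],0,0.058],[[0,0,0],0,0.07],[[0,0,0],0,0.08],[[0,0,0],0,0.08],[[0,0,-0.02],0,0.08],[[0,0,-0.05],0,0.08],[[0,0,-0.09],0,0.08],[[-0.04,0,-0.11],0,0.08],[[-0.08,0,-0.11],0,0.08],[[-0.08,0,-0.11],0,0.08],[[-0.08,0,-0.11],0,0.08]]'
python3 - <<'E'
from h import *
from fit import *
c=snap('wrist','w13');s=snap('scene','s13');t=snap('top','t13')
def crop(im,p,hw,hh,f): u,v=proj(im,np.array([p]))[0].astype(int);return cv2.resize(im['img'][v-hh:v+hh,u-hw:u+hw],(hw*2*f,hh*2*f))
p=[.452,-.017,.06]
A=crop(c,p,75,75,2);B=crop(s,p,50,50,3)
cv2.imwrite('pics/v13.png',np.hstack([A,B])[:,:,::-1])
for n,i in(('t0',load('t0')),('t13',t)): pass
d=np.abs(load('t0')['img'].astype(int)-t['img'].astype(int)).sum(-1)
for n,(u,v) in dict(phone=(284,168),driver=(120,225),tape=(462,234)).items(): print(n,(d[v-30:v+30,u-42:u+42]>60).sum())
E
```

```text
time: 32.4
ee_pos: [0.373, -0.027, 0.2008]
eef_rot: [0.998, 0.063, 0.001, 0.001]
ft_force: [0.3, -0.7, 0.2]
width: 0.0802
grip_force: 0.0
phone 0
driver 0
tape 0
```

View pics/v13.png

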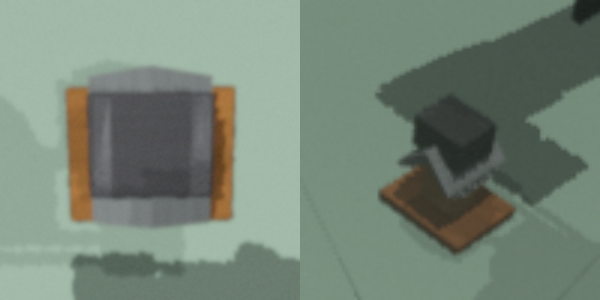

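The weight sits level astride the middle of the pile: block at (90-215, 92-198) in the left crop, with the long angle showing at both ends. The phone, screwdriver and tape core have not moved. I'm handing the job in.

```bash
python3 -c "
from bench import r, viewer
print(r.close_job())"
```

```text
the job is handed in; nothing more can be done
None
```

The short, middle and long angles are nested on the saddle in that order, centred to about 0.5 mm by the camera measurements; the weight sits astride the top, the phone, screwdriver and tape core are unmoved, and the job was handed in at about 32.5 s.

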